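# Lock the chopper cup and hold the speed dial at three

### The job

Get the small food chopper on the worktop running at speed three: push its cup down onto the motor base against the spring and turn it clockwise as far as it goes, so that it stays locked down, and let go of it. Then turn the spring-return dial on the same base clockwise past the first and second clicks to the third (three pips), never on to the fourth, and finish while still holding the dial there, because it springs back if let go. Leave the dial alone until the cup is locked, and leave the other things where they stand.

Things in the scene. Friction and masses are not known exactly. Their poses are not given: they have to be found in the camera images.
- chopper_base: chopper's motor base, white, fixed: 150 mm (x) by 270 mm (y), deck 50 mm above the worktop. Origin under its centre; yaw 0: vents face the robot. Cup axis at local (0, +65 mm) in a white collar, 120 mm outer diameter, top 78 mm above the worktop; dial axis at local (0, -80 mm). Marks on the deck beyond the dial: short bar = off, then radial rows of 1, 2, 3, 4 pips.
- cup_grip (a point): middle of the grip bar on the lid of the steel cup (84 mm diameter; grey lid 89 mm): bar 52 mm long, 14 thick, 27 tall above the lid. On the cup's axis, 15 mm above the lid, 12 below the bar's top, 166 above the worktop while up. x runs along the bar to the black pointer mark, z up, turning with the cup; locked, x is the base's x and the pointer meets the mark on the deck.
- cup_slide (a joint): how far the cup is pressed down, m: 0 up (start), 0.012 hard down. A spring lifts it: 4 N to start it moving, 10 N hard down. Two lugs block turning until it is 0.009 down (press nearly to the stop first; forced half down, it jams); once turned and let go it rises to about 0.0085, where the lugs hold it under the collar.
- cup (a joint): turn of the cup, rad, growing clockwise seen from above: 0 unlocked (start), 0.70 fully locked (stop). Needs under 0.2 N m.
- dial_grip (a point): on the dial's axis, in its grip bar: grey dial, skirt 56 mm diameter, 11 high, with an upright bar 48 mm long, 14 thick, 26 tall above the skirt. 15 mm above the skirt, 11 below the bar's top, 77 above the worktop. x runs along the bar to the end with the white pointer mark, z up, turning with the dial.
- dial (a joint): turn of the dial, rad, growing clockwise seen from above: 0 off (start), clicks at 0.436, 0.873, 1.309 (third) and 1.745 (fourth, end stop). Return torque grows from 0.054 to 0.106 N m, with humps of about 0.03 N m between clicks: it runs back to 0 from anywhere when let go.
- egg_timer: red and white round kitchen timer, 65 mm wide, 52 mm high, loose, near the base's dial end; a bystander. Origin under its centre.
- spice_jar: small spice jar with a dark lid, 41 mm diameter, 105 mm high, loose, near the base's cup end; a bystander. Origin under its centre.
- peg: pink plastic bag clip, 72 mm long, 12 mm high, loose, in front of the base; a bystander. Origin under its centre.

How it is judged (in metres and radians):
On the way, in this order (a step that is already met when the one before it is completed fails the run):
1. the cup is pressed down, turned fully to lock, and let go (value of joint cup above 0.6 rad and value of joint cup_slide above 0.006 m and contact force between each of the arm, the fingers and cup_slide below 0.1 N), for 0.2 s.
2. the dial is turned to the third click (value of joint dial between 1.15 and 1.47 rad), for 0.2 s.
At the end, for the whole second after the job is handed in: The cup is locked (turned more than 0.6 rad, pressed more than 6 mm) and not touched by the arm; the dial stands at the third click (1.15 to 1.47 rad), held there by the fingers with more than 0.5 N (all of step 1 and all of step 2 and contact force between the fingers and dial above 0.5 N); the arm keeps its last pose, push and grip.
It fails at once if the dial is turned on towards the fourth click (beyond 1.56 rad) (value of joint dial above 1.56 rad).
It fails at once if the dial is turned while the cup is not locked (value of joint dial above 0.22 rad and value of joint cup below 0.55 rad).
It fails at once if a bystander is moved more than 30 mm (distance of any of egg_timer, spice_jar, peg from where it was at the start of the episode above 0.03 m).
It also fails if it takes over 48 s, if anything falls off the work surface, if the arm or the gripper's body presses on something with over 40 N, if the wrist force passes 120 N, or if a joint passes its speed limit or range.

### The arm

A 6-joint arm with a two-finger parallel gripper is mounted at the origin on a cart in front of the work surface, level with it; the furniture and walls round the work are solid. World frame = base frame: x ahead of the robot, y to its left, z up, the work surface at z = 0. Lengths are in mm, angles in rad, forces in N, time in s.
With the tool pointing down it reaches from about 275 to 1000 mm from the base axis. Payload 8.4 kg.
Tool frame: the origin (TCP) lies where the fingers leave the gripper's body, on its centre line; the fingertips stand 73 mm ahead of it and the grasp point (between the pads) lies 54 mm ahead of it (grip_point_offset is the distance from the TCP to the grasp point, in mm); z points along the fingers, y is the direction in which the jaws open and shut (so a half turn about z gives the same grasp; the last joint's range is limited). The gripper opens to 85 mm and grips with 20 to 120 N. Pads are 22 mm wide; open, the fingers measure 114 mm over their backs; the gripper's body (76 mm by 85 mm) begins 54 mm behind the grasp point. The pads swing forward as they close: fully open they stand 13 mm farther back than shut.
Start: joints at [-1.345, 0.353, 1.633, -0, 1.155, -0.002], TCP at [141.145, -608.857, 303.881] pointing down, gripper open.
Joint ranges: [-2.63, 2.63], [-0.92, 2.1], [0.06, 2.66], [-1.3, 4.44], [0, 2.69], [-3.02, 3.02]. Speed limits (rad/s): [2.22, 2.22, 2.79, 3.14, 3.14, 3.14].

### API

Orientations are given as [roll, pitch, yaw] about the fixed x, y, z axes, in that order (R = Rz(yaw) Ry(pitch) Rx(roll)).
In Python, from rig import sense, grab_frame, sign_off, grip_point_offset gives the robot as it stands. The module is installed in compiled form; this text tells all that it offers.
- The arm moves only by the tool drive_tool, never from a script. Its argument "targets" is one flat list of numbers, 7 for each row, row after row: the shift along the tool's x, y, z in m, then the turn, a rotation vector about the tool's x, y, z in rad, then the opening, from 0 (shut) to 1 (fully open). In form: [tx, ty, tz, wx, wy, wz, grip, tx, ty, tz, wx, wy, wz, grip, ...]. A call has 1 to 12 rows; each row is the pose to reach, as a shift and turn from the pose commanded when the call began, along the tool's axes at that moment; what a row does not reach only later rows make up. A row lasts 1/12 s, in which the tool goes at most 41.7 mm and 7.16 degrees, less where a joint would pass 70% of its speed; a pose out of reach is approached as far as the arm can. A call with a gripper value outside its range is refused whole. The fingers move at their own pace and stop on an object; "force" is the grip in N (left out, the last holds). Time passes only in rows, so rows that repeat a pose let the fingers close. It gives the time, the measured TCP pose, the force and the opening at its end, in the units of the state.
- sense(): the state, without advancing time (a new reading comes with each control period).
- grab_frame(name): name is "scene" or "top" or "wrist"; returns a dict with "color" (480x640x3 uint8, blue, green, red), "vertical_fov" (degrees; the focal length in pixels is half the picture's height over the tangent of half this angle, whatever the lens; pixels are square), "cx", "cy" (the principal point, pixels), "world_from_camera" (4x4, takes a point from camera to world coordinates). Camera axes: x right, y down, z forward; pixel columns grow to the right and rows downward; lengths in mm; the calibration is good to about 2 mm. A picture is of the moment at which its call begins. There is no depth.
- sign_off(): hands the job in, once; it reports no verdict.
The state is a dict: "clock": time; "qpos": joint angles; "qvel": joint speeds; "joint_efforts": joint torques, N m; "eef_pos": TCP position; "tcp_rot": TCP orientation; "contact_force": force on the tool from outside, world axes, zero at the start; "wrist_torque": the same for the moment, N m; "opening": opening from 0.0 (shut) to 1.0 (fully open).
Only numpy, scipy, OpenCV 4.12 (cv2) and the standard library are available. Lean on these libraries where they do the work, as an engineer would, in place of code of your own. Each camera call takes 0.05 s, during which the arm holds its last target. There are 200 camera calls.

## Working session

There is one attempt and no reset: what is moved stays moved. The work goes in short steps, Python scripts to look and compute and a tool call to move; the robot and the scene stay as the last step left them, time stands still between calls to the robot, and variables do not carry over. Pictures are saved under pics/ and viewed, about 8 in all and at most 12, crops included, and the job is handed in when it is done.

Besides the shell and the picture viewer there is one more tool, called after "Emit:" by a JSON object that holds its "fn" and its "kwargs", one argument or row to a line. drive_tool: Moves the arm, as the interface text tells. Its arguments: {"type":"object","properties":{"targets":{"type":"array"},"force":{"type":"number"}},"required":["targets"]}

```bash
mkdir -p pics
cat > h.py <<'E'
import numpy as np, cv2
from rig import sense, grab_frame, sign_off, grip_point_offset
def K(f):
    h=f["color"].shape[0]; return h/2/np.tan(np.radians(f["vertical_fov"])/2)
def ray(f,u,v,z):
    T=np.array(f["world_from_camera"]); k=K(f)
    d=T[:3,:3]@np.array([(u-f["cx"])/k,(v-f["cy"])/k,1]); o=T[:3,3]
    return o+d*(z-o[2])/d[2]
def proj(f,p):
    T=np.linalg.inv(np.array(f["world_from_camera"])); c=T[:3,:3]@np.array(p)+T[:3,3]; k=K(f)
    return c[0]/c[2]*k+f["cx"],c[1]/c[2]*k+f["cy"]
E
python3 - <<'E'
from h import *
import pickle
s=sense(); print(s, grip_point_offset)
for n in ("top","scene"):
    f=grab_frame(n); pickle.dump(f,open(n+".pkl","wb")); cv2.imwrite(f"pics/{n}0.png",f["color"])
    print(n,f["vertical_fov"],f["cx"],f["cy"],np.round(f["world_from_camera"],3))
E
```

```text
{'clock': 0.0, 'qpos': array([-1.34543280e+00,  3.53657326e-01,  1.63413289e+00,  2.23645454e-05,
        1.15517544e+00, -2.40081340e-03]), 'qvel': array([ 0.00080928,  0.00104712, -0.00049275,  0.00011995, -0.00094206,
       -0.00200905]), 'joint_efforts': array([ 3.64986110e-03, -6.05236530e+01, -3.42056036e+01,  3.87881232e-05,
        9.39180551e-03, -2.78488656e-06]), 'eef_pos': array([ 141.04778104, -608.4987793 ,  303.15640459]), 'tcp_rot': array([-3.14021971e+00, -2.37443796e-05,  2.27755281e-01]), 'contact_force': array([-0.02831336, -0.71254189, -0.71153379]), 'wrist_torque': array([-0.03155753,  0.03075153, -0.01476754]), 'opening': 1.0014124916409182} 53.900000000000006
top 50.614661289390874 322.4357877653366 228.7736951628497 [[ 1.10000e-02 -9.86000e-01  1.67000e-01  3.64833e+02]
 [-1.00000e+00 -1.10000e-02 -1.00000e-03  5.87270e+01]
 [ 3.00000e-03 -1.67000e-01 -9.86000e-01  9.57735e+02]
 [ 0.00000e+00  0.00000e+00  0.00000e+00  1.00000e+00]]
scene 52.78758418168433 317.87057145618775 238.0046926710654 [[ 9.52000e-01  2.08000e-01 -2.24000e-01  6.90105e+02]
 [ 3.06000e-01 -6.22000e-01  7.21000e-01 -6.32230e+02]
 [ 1.10000e-02 -7.55000e-01 -6.56000e-01  7.60119e+02]
 [ 0.00000e+00  0.00000e+00  0.00000e+00  1.00000e+00]]
```

View pics/top0.png

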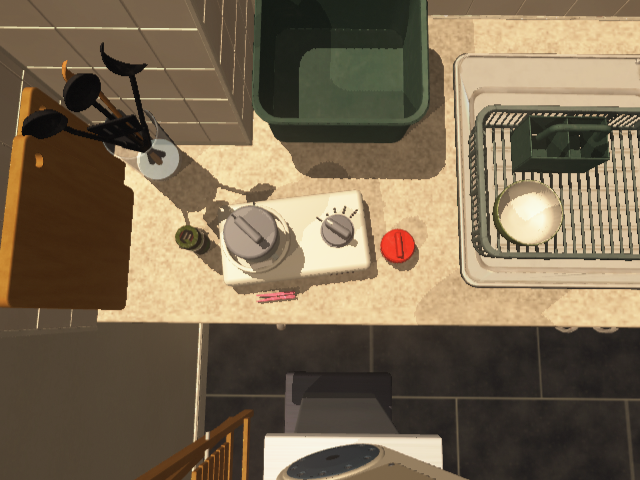

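View pics/scene0.png

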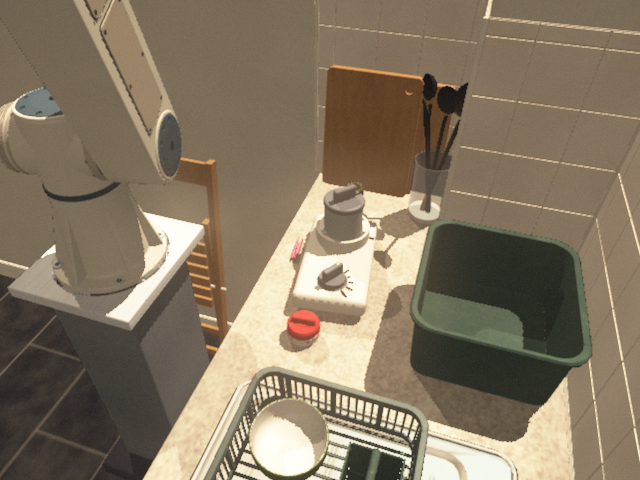

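Top view: cup near (251,233), dial (337,230), timer (398,246), jar (190,238), clip (277,297). The base is yawed slightly. I'll zoom in to measure.

Run:
```python
from h import *
import pickle
f=pickle.load(open("top.pkl","rb")); im=f["color"]
c=cv2.resize(im[180:300,215:375],None,fx=5,fy=5,interpolation=cv2.INTER_CUBIC); cv2.imwrite("pics/c1.png",c)
g=pickle.load(open("scene.pkl","rb"))
c=cv2.resize(g["color"][175:320,285:395],None,fx=4,fy=4,interpolation=cv2.INTER_CUBIC); cv2.imwrite("pics/c2.png",c)
```

```text
(no output)
```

View pics/c1.png

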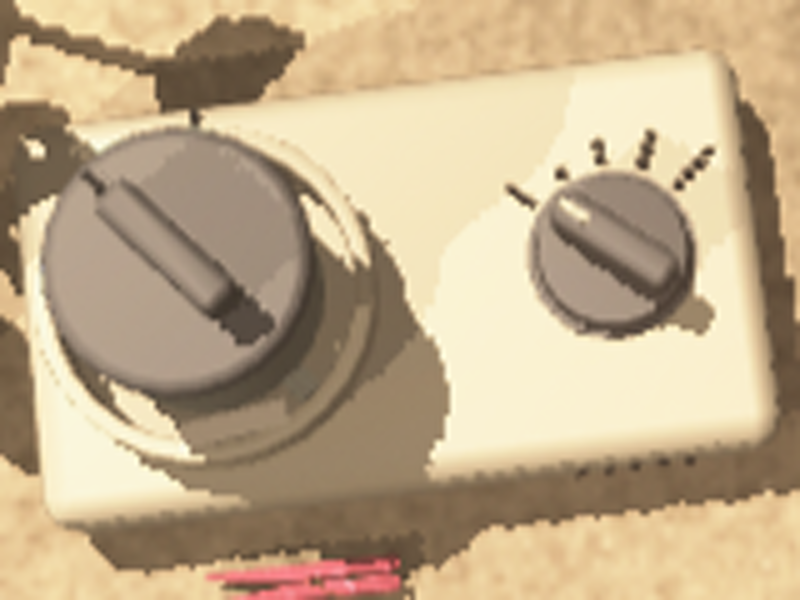

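View pics/c2.png

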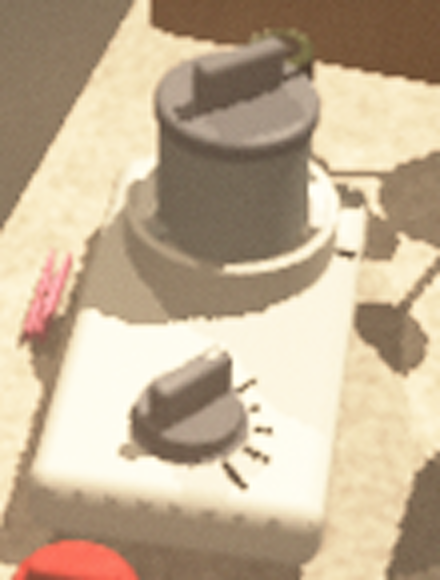

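Crop: lid centre ≈(180,260), bar from pointer end (115,190) to (225,300); dial centre ≈(612,252), pointer (575,208) to tail (665,270); the deck's far edge runs (80,125)–(715,55), near edge (60,520)–(765,445). Both bars point as the text predicts.

Run:
```python
from h import *
import pickle
f=pickle.load(open("top.pkl","rb")); im=f["color"]
P=lambda u,v:(215+(u+.5)/5-.5,180+(v+.5)/5-.5)
W=lambda u,v,z:ray(f,*P(u,v),z)[:2]
hsv=cv2.cvtColor(im,cv2.COLOR_BGR2HSV)
m=((hsv[...,1]<60)&(hsv[...,2]<190)&(hsv[...,2]>70)).astype(np.uint8)
m=cv2.morphologyEx(m,cv2.MORPH_OPEN,np.ones((3,3)))
res={}
for name,(x0,x1,y0,y1),z in (("cup",(218,285,195,265),149),("dial",(315,360,205,255),58)):
    mm=np.zeros_like(m); mm[y0:y1,x0:x1]=m[y0:y1,x0:x1]
    cs,_=cv2.findContours(mm,cv2.RETR_EXTERNAL,cv2.CHAIN_APPROX_NONE)
    c=max(cs,key=cv2.contourArea); h=cv2.convexHull(c)
    (u,v),r=cv2.minEnclosingCircle(c); e=cv2.fitEllipse(c)
    p=ray(f,*e[0],z); q=ray(f,e[0][0]+1,e[0][1],z); print(name,(u,v,r),e,p, "diam",np.array(e[1])*np.linalg.norm(p-q))
print("manual",W(180,260,149),W(612,252,58))
a,b=W(180,260,149),W(612,252,58); d=a-b; print(np.linalg.norm(d),"yaw",np.arctan2(-d[0],d[1]))
for z,l in ((50,"deck"),):
    for q in ((80,125),(715,55)),((60,520),(765,445)):
        A,B=W(*q[0],z),W(*q[1],z); d=A-B; print(l,A,B,"yaw",np.arctan2(-d[0],d[1]))
A,B=W(115,190,178),W(225,300,178); print("cupbar",A,B,(A+B)/2,np.linalg.norm(A-B),np.arctan2(*(A-B)[::-1]))
A,B=W(562,205,88),W(672,270,88); print("dialbar",A,B,(A+B)/2,np.linalg.norm(A-B),np.arctan2(*(A-B)[::-1]))
g=pickle.load(open("scene.pkl","rb"))
Q=lambda u,v:(285+(u+.5)/4-.5,175+(v+.5)/4-.5)
A=ray(g,*Q(202,68),178);B=ray(g,*Q(284,50),178);print("scene cup bar",A,B,(A+B)/2,np.arctan2(*(B-A)[1::-1]))
A=ray(g,*Q(150,385),88);B=ray(g,*Q(225,355),88);print("scene dial bar",A,B,(A+B)/2)
```

```text
cup (248.39393615722656, 230.86363220214844, 26.543222427368164) ((248.39303588867188, 231.85340881347656), (44.95425796508789, 52.70892333984375), 49.17475891113281) [495.19009662 177.57118068 149.        ] diam [72.51745612 85.02680744]
dial (333.0, 234.0, 12.80634880065918) ((331.6512145996094, 236.3978729248047), (9.295662879943848, 25.606895446777344), 127.55360412597656) [503.32530776  41.40387467  58.        ] diam [16.67164249 45.92561195]
manual [495.64538124 174.02563458] [515.06798063  31.88492869]
143.46155456478857 yaw 0.13580242959227426
deck [561.2215226  226.41280985] [590.23760281  -5.74322079] yaw 0.12434047434897491
deck [417.38845344 227.59634389] [446.97084516 -23.58710991] yaw 0.11723203326330212
cupbar [512.88757302 190.97346724] [478.53976555 155.49301312] [495.71366928 173.23324018] 49.382532357171904 0.801617202872647
dialbar [526.46450213  50.31217549] [503.96574883  11.91529419] [515.21512548  31.11373484] 44.50297061255336 1.0407698177425402
scene cup bar [480.1584407  157.86099934 178.        ] [516.28529781 187.08659841 178.        ] [498.22186925 172.47379887 178.        ] 0.6801875004294887
scene dial bar [498.32090924  15.34666476  88.        ] [527.55158132  47.43832383  88.        ] [512.93624528  31.39249429  88.        ]
```

Cup axis ≈ (496.5, 173), dial axis ≈ (514, 31.5), base yaw ≈ 0.12. Their separation comes out at 143 mm against 145 expected, and both views agree to 3 mm. Moving above the cup in two halves.

Emit:
{"fn": "drive_tool", "kwargs": {
  "targets": [0.04,-0.05,0,0,0,0,1,0.08,-0.1,0,0,0,0,1,0.105,-0.136,0,0,0,0,1,0.13,-0.17,0,0,0,0,1,0.155,-0.204,0,0,0,0,1,0.18,-0.238,0,0,0,0,1,0.205,-0.272,0,0,0,0,1,0.23,-0.306,0,0,0,0,1,0.261,-0.34,0,0,0,0,1,0.261,-0.34,0,0,0,0,1,0.261,-0.34,0,0,0,0,1,0.261,-0.34,0,0,0,0,1],
  "force": 60
}}

```text
clock: 1.1
eef_pos: [319.4, -216.1, 303.8]
tcp_rot: [-3.141, -0.0, 0.232]
contact_force: [-0.4, -0.6, -0.5]
opening: 0.999
```

Emit:
{"fn": "drive_tool", "kwargs": {
  "targets": [0.025,-0.033,0,0,0,-0.06,1,0.05,-0.066,0,0,0,-0.12,1,0.075,-0.099,0,0,0,-0.18,1,0.1,-0.132,0,0,0,-0.24,1,0.125,-0.165,0,0,0,-0.3,1,0.15,-0.198,0,0,0,-0.36,1,0.175,-0.231,0,0,0,-0.42,1,0.2,-0.264,0,0,0,-0.48,1,0.225,-0.297,0,0,0,-0.54,1,0.25,-0.33,0,0,0,-0.59,1,0.262,-0.341,0,0,0,-0.592,1,0.262,-0.341,0,0,0,-0.592,1]
}}

```text
clock: 2.1
eef_pos: [498.9, 175.0, 303.5]
tcp_rot: [3.141, -0.001, 0.822]
contact_force: [0.3, 0.2, 0.2]
opening: 1.0
```

Check with the wrist camera before descending.

Run:
```python
from h import *
import pickle
f=grab_frame("wrist"); s=sense(); print(s["eef_pos"],s["tcp_rot"],np.round(f["world_from_camera"],2))
pickle.dump(f,open("w.pkl","wb"))
im=f["color"].copy()
for p,c in (((496.5,173,178),(0,0,255)),((514,31.5,88),(0,255,0)),(tuple(s["eef_pos"][:2])+(178,),(255,0,0))):
    u,v=proj(f,p); print(p,u,v); cv2.drawMarker(im,(int(u),int(v)),c,cv2.MARKER_CROSS,14,1)
cv2.imwrite("pics/w1.png",im)
```

```text
[497.66562089 173.26701744 303.25615207] [-3.14147134e+00  7.72589498e-04  8.21523335e-01] [[ 7.3000e-01 -6.5000e-01 -2.2000e-01  5.5481e+02]
 [-6.8000e-01 -7.0000e-01 -2.3000e-01  2.3389e+02]
 [-0.0000e+00  3.2000e-01 -9.5000e-01  3.7412e+02]
 [ 0.0000e+00  0.0000e+00  0.0000e+00  1.0000e+00]]
(496.5, 173, 178) 312.61202936942067 279.17155322688006
(514, 31.5, 88) 442.12150859720185 336.91856206447585
(np.float64(497.6656208879508), np.float64(173.26701744467542), 178) 313.82987866293837 277.51592617410023
```

View pics/w1.png

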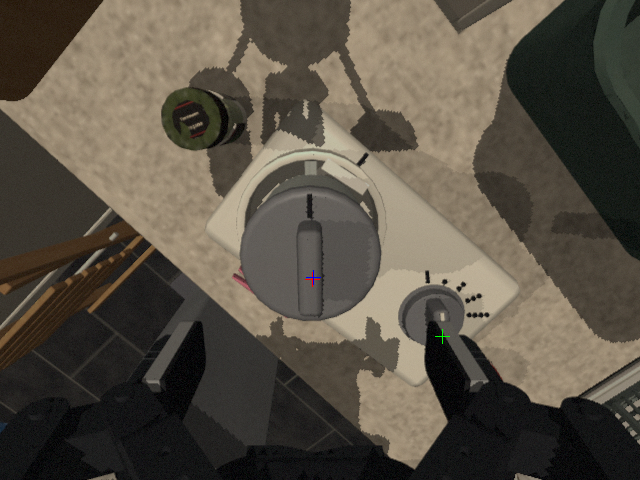

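Run:
```python
from h import *
import pickle
f=pickle.load(open("w.pkl","rb")); 
print(K(f),"lid",ray(f,311,253,149),"bar",ray(f,311,269,178),ray(f,311,221,178),ray(f,311,316,178),"skirt",ray(f,431,316,58))
for q in ((241,255,149),(381,255,149)): print(ray(f,*q))
A,B=ray(f,311,232,178),ray(f,311,316,178); print(np.arctan2(*(A-B)[1::-1]))
t=pickle.load(open("top.pkl","rb"));g=pickle.load(open("scene.pkl","rb"))
# collar ellipse top + deck mark rays for comparison
for n,fr in (("top",t),("scene",g)):
    for p in ((496.5,173,149),(500,176,149),(514,31.5,58)): print(n,p,proj(fr,p))
# triangulate lid centre top/wrist and dial top/wrist
def tri(l):
    A=np.zeros((3,3));b=np.zeros(3)
    for fr,u,v in l:
        o=np.array(fr["world_from_camera"])[:3,3]; d=ray(fr,u,v,0)-o; d/=np.linalg.norm(d); M=np.eye(3)-np.outer(d,d);A+=M;b+=M@o
    return np.linalg.solve(A,b)
print("tri lid",tri([(f,311,253),(t,250.6,231.6)]),"bar",tri([(f,311,268.5),(t,215+170/5,180+245/5)]),"skirt",tri([(f,431,316),(t,337,230)]))
```

```text
385.7635088153373 lid [499.11924818 177.51882447 149.        ] bar [499.96536807 178.00950491 178.        ] [518.43615952 197.77194562 178.        ] [480.29788088 156.96668439 178.        ] skirt [515.50622578  34.89224058  58.        ]
[466.43307077 206.07627024 149.        ]
[530.00345624 147.0495824  149.        ]
0.8191687374218721
top (496.5, 173, 149) (np.float64(251.2537915280693), np.float64(231.08474437795337))
top (500, 176, 149) (np.float64(249.47126910865958), np.float64(228.92568157958618))
top (514, 31.5, 58) (np.float64(337.2104386208455), np.float64(230.5886638213072))
scene (496.5, 173, 149) (np.float64(344.06565060622603), np.float64(200.30765178590215))
scene (500, 176, 149) (np.float64(346.03355211879773), np.float64(199.82233463505216))
scene (514, 31.5, 58) (np.float64(331.66688798571244), np.float64(277.78188082031255))
tri lid [497.01042873 175.30404376 140.31823273] bar [496.90555185 174.52104197 165.635373  ] skirt [515.36772991  31.95514147  53.71834406]
```

Wrist view: bar at column 311, rows 221–316, matching across the jaws to about 1 mm (along the bar, 4 mm off, harmless). Angle 0.82 confirmed. Descending and closing.

Emit:
{"fn": "drive_tool", "kwargs": {
  "targets": [0.001,0,0.035,0,0,0,1,0.001,0,0.06,0,0,0,1,0.001,0,0.074,0,0,0,1,0.001,0,0.074,0,0,0,0.6,0.001,0,0.074,0,0,0,0.4,0.001,0,0.074,0,0,0,0.2,0.001,0,0.074,0,0,0,0,0.001,0,0.074,0,0,0,0,0.001,0,0.074,0,0,0,0,0.001,0,0.074,0,0,0,0,0.001,0,0.074,0,0,0,0,0.001,0,0.074,0,0,0,0],
  "force": 60
}}

```text
clock: 3.15
eef_pos: [497.2, 174.2, 230.6]
tcp_rot: [-3.14, -0.001, 0.82]
contact_force: [-4.2, 5.0, 4.3]
opening: 0.152
```

Run:
```python
from h import *
s=sense(); print({k:np.round(s[k],3) for k in ("clock","eef_pos","tcp_rot","contact_force","wrist_torque","opening")})
```

```text
{'clock': np.float64(3.15), 'eef_pos': array([497.17 , 174.175, 230.625]), 'tcp_rot': array([-3.14e+00, -1.00e-03,  8.20e-01]), 'contact_force': array([-4.185,  4.973,  4.321]), 'wrist_torque': array([ 0.826,  0.748, -0.009]), 'opening': np.float64(0.152)}
```

Emit:
{"fn": "drive_tool", "kwargs": {
  "targets": [0,-0.001,0.003,0,0,0,0,0,-0.001,0.006,0,0,0,0,0,-0.001,0.009,0,0,0,0,0,-0.001,0.011,0,0,0,0,0,-0.001,0.011,0,0,0,0,0,-0.001,0.011,0,0,0,0],
  "force": 80
}}

```text
clock: 3.65
eef_pos: [496.9, 174.7, 220.1]
tcp_rot: [-3.141, -0.001, 0.82]
contact_force: [-3.6, 2.2, 9.6]
opening: 0.142
```

Emit:
{"fn": "drive_tool", "kwargs": {
  "targets": [0,0,0.0015,0,0,0,0,0,0,0.003,0,0,0,0,0,0,0.003,0,0,0,0,0,0,0.003,0,0,0,0]
}}

```text
clock: 3.98
eef_pos: [497.5, 174.9, 219.1]
tcp_rot: [3.141, -0.003, 0.82]
contact_force: [-8.3, 0.4, 29.0]
opening: 0.143
```

Hard down (11.5 mm, 29 N). Turning clockwise.

Emit:
{"fn": "drive_tool", "kwargs": {
  "targets": [0,0,0,0,0,0.06,0,0,0,0,0,0,0.12,0,0,0,0,0,0,0.18,0,0,0,0,0,0,0.24,0,0,0,0,0,0,0.3,0,0,0,0,0,0,0.36,0,0,0,0,0,0,0.36,0]
}}

```text
clock: 4.57
eef_pos: [497.4, 174.8, 219.1]
tcp_rot: [-3.141, -0.003, 0.456]
contact_force: [-9.4, 0.8, 28.9]
opening: 0.143
```

Emit:
{"fn": "drive_tool", "kwargs": {
  "targets": [0,0,0,0,0,0.06,0,0,0,0,0,0,0.12,0,0,0,0,0,0,0.18,0,0,0,0,0,0,0.24,0,0,0,0,0,0,0.3,0,0,0,0,0,0,0.36,0,0,0,0,0,0,0.36,0,0,0,0,0,0,0.36,0]
}}

```text
clock: 5.23
eef_pos: [497.2, 174.8, 219.1]
tcp_rot: [-3.14, -0.002, 0.1]
contact_force: [-9.0, 0.4, 29.1]
opening: 0.138
```

Run:
```python
from h import *
s=sense(); print({k:np.round(s[k],3) for k in ("clock","eef_pos","tcp_rot","contact_force","wrist_torque","opening")})
```

```text
{'clock': np.float64(5.233), 'eef_pos': array([497.153, 174.83 , 219.059]), 'tcp_rot': array([-3.14e+00, -2.00e-03,  1.00e-01]), 'contact_force': array([-8.958,  0.425, 29.114]), 'wrist_torque': array([0.017, 2.14 , 0.502]), 'opening': np.float64(0.138)}
```

Torque of 0.5 N m shows it is at the stop. Ease up, open, and lift.

Emit:
{"fn": "drive_tool", "kwargs": {
  "targets": [0,0,-0.0025,0,0,0,0,0,0,-0.005,0,0,0,0,0,0,-0.005,0,0,-0.02,0,0,0,-0.005,0,0,-0.02,0.3,0,0,-0.005,0,0,-0.02,0.6,0,0,-0.005,0,0,-0.02,1,0,0,-0.005,0,0,-0.02,1,0,0,-0.005,0,0,-0.02,1,0,0,-0.03,0,0,-0.02,1,0,0,-0.06,0,0,-0.02,1,0,0,-0.085,0,0,-0.02,1,0,0,-0.085,0,0,-0.02,1]
}}

```text
clock: 6.23
eef_pos: [498.9, 174.7, 305.7]
tcp_rot: [-3.14, -0.007, 0.12]
contact_force: [1.4, 0.3, 0.8]
opening: 0.994
```

Run:
```python
from h import *
import pickle
f=grab_frame("wrist"); s=sense(); print(s["eef_pos"],s["tcp_rot"],s["contact_force"])
pickle.dump(f,open("w2.pkl","wb")); cv2.imwrite("pics/w2.png",f["color"])
```

```text
[498.10897415 174.46479154 303.37205203] [-3.14057157 -0.0049216   0.11960406] [ 0.78060154  0.40078415 -0.4980415 ]
```

View pics/w2.png

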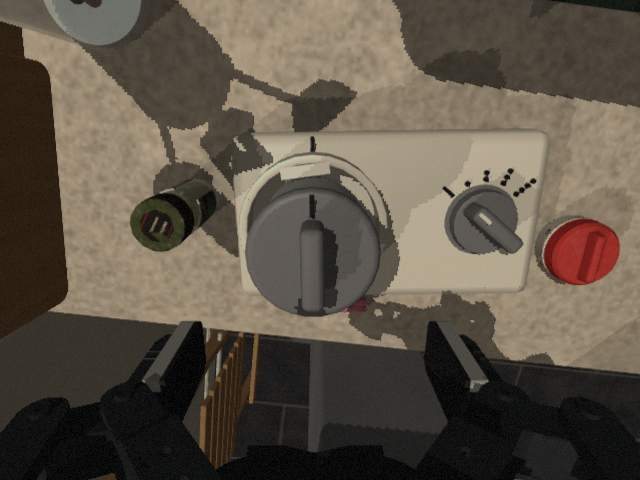

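Cup pointer (312,205) now meets the deck mark (312,145), so it is locked. Dial skirt is centred near (481,219), bar from (470,206) to (520,247).

Run:
```python
from h import *
import pickle
f=pickle.load(open("w2.pkl","rb")); im=f["color"]
A,B=ray(f,472,206,88),ray(f,519,248,88); print(A,B,(A+B)/2,np.linalg.norm(A-B),np.arctan2(*(A-B)[1::-1]))
print("skirt",ray(f,481,219,58),"offmark-dir")
c=ray(f,481,219,50)
A=ray(f,444,187,50);B=ray(f,453,196,50);print("off bar dir",np.arctan2(*(A-B)[1::-1]),np.arctan2(*(A-[515,31,50])[1::-1]))
print("3pips dir",np.arctan2(*(ray(f,511,170,50)-ray(f,504,183,50))[1::-1]),"4",np.arctan2(*(ray(f,534,181,50)-ray(f,516,193,50))[1::-1]))
# bar top: brighter band along edges
t=im[195:265,435:535]; cv2.imwrite("pics/d.png",cv2.resize(t,None,fx=6,fy=6,interpolation=cv2.INTER_CUBIC))
```

```text
[532.63433167  57.82799592  88.        ] [504.15790464  12.86542487  88.        ] [518.39611815  35.3467104   88.        ] 53.22160925941056 1.0062248372473426
skirt [517.66190194  34.45561256  58.        ] offmark-dir
off bar dir 0.9534482245231387 0.9946893246459245
3pips dir -0.24921771375540192 4 -0.8053152139327553
```

View pics/d.png

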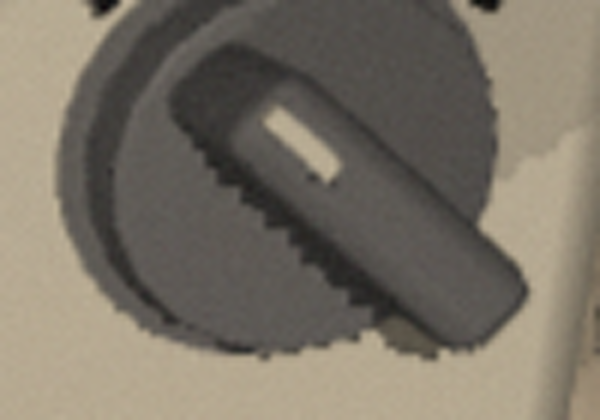

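Dial axis ≈ (515, 31) and bar angle ≈ 0.96, after correcting for the wrist camera's consistent +3 mm bias seen at the cup. Moving over it.

Emit:
{"fn": "drive_tool", "kwargs": {
  "targets": [0,0.02,0,0,0,-0.08,1,0,0.04,0,0,0,-0.16,1,0,0.06,0,0,0,-0.24,1,0,0.08,0,0,0,-0.32,1,0,0.1,0,0,0,-0.41,1,0,0.12,0,0,0,-0.52,1,0,0.135,0,0,0,-0.64,1,-0.0005,0.144,0,0,0,-0.75,1,-0.0005,0.144,0,0,0,-0.84,1,-0.0005,0.144,0,0,0,-0.84,1,-0.0005,0.144,0,0,0,-0.84,1]
}}

```text
clock: 7.2
eef_pos: [513.1, 30.9, 299.9]
tcp_rot: [-3.14, 0.001, 0.956]
contact_force: [0.4, 0.4, 0.5]
opening: 1.0
```

Emit:
{"fn": "drive_tool", "kwargs": {
  "targets": [0,0,0.035,0,0,0,1,0,0,0.07,0,0,0,1,0,0,0.1,0,0,0,1,0,0,0.12,0,0,0,1,0,0,0.12,0,0,0,1,0,0,0.12,0,0,0,1]
}}

```text
clock: 7.7
eef_pos: [512.8, 31.3, 180.1]
tcp_rot: [-3.139, 0.002, 0.958]
contact_force: [-0.5, -0.4, 0.5]
opening: 0.998
```

Run:
```python
from h import *
f=grab_frame("wrist"); s=sense(); print(s["eef_pos"],s["tcp_rot"],s["contact_force"],s["qpos"])
im=f["color"]; u,v=proj(f,tuple(s["eef_pos"][:2])+(88,)); print(u,v); cv2.drawMarker(im,(int(u),int(v)),(0,0,255),cv2.MARKER_CROSS,14,1)
cv2.imwrite("pics/w3.png",im)
```

```text
[513.77549663  31.32505115 181.29582101] [-3.14146206e+00  7.54827896e-05  9.58605378e-01] [ 0.75775404 -0.69932537  0.55154359] [5.79692496e-02 3.42231987e-01 1.97243687e+00 2.98364771e-05
 8.27073030e-01 6.70140002e-01]
315.39427366154183 299.7257752048301
```

View pics/w3.png

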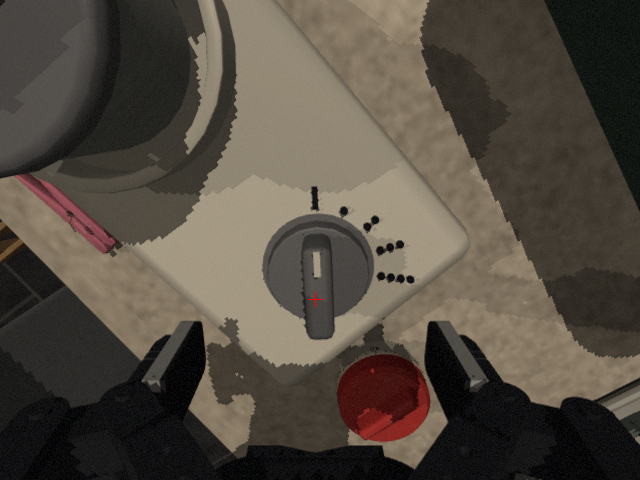

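Bar at rows 237–337, columns 316–319: about 1 mm off across the jaws and 0.02 rad in angle. Correcting, descending and closing.

Emit:
{"fn": "drive_tool", "kwargs": {
  "targets": [0.002,0.001,0.02,0,0,-0.02,1,0.002,0.001,0.035,0,0,-0.02,1,0.002,0.001,0.041,0,0,-0.02,1,0.002,0.001,0.041,0,0,-0.02,0.6,0.002,0.001,0.041,0,0,-0.02,0.4,0.002,0.001,0.041,0,0,-0.02,0.2,0.002,0.001,0.041,0,0,-0.02,0,0.002,0.001,0.041,0,0,-0.02,0,0.002,0.001,0.041,0,0,-0.02,0,0.002,0.001,0.041,0,0,-0.02,0,0.002,0.001,0.041,0,0,-0.02,0],
  "force": 50
}}

```text
clock: 8.67
eef_pos: [515.5, 32.3, 140.7]
tcp_rot: [-3.141, -0.0, 0.98]
contact_force: [-2.8, 2.4, 9.0]
opening: 0.148
```

Run:
```python
from h import *
s=sense(); print({k:np.round(s[k],3) for k in ("clock","eef_pos","tcp_rot","contact_force","wrist_torque","opening")})
```

```text
{'clock': np.float64(8.667), 'eef_pos': array([515.455,  32.342, 140.671]), 'tcp_rot': array([-3.141, -0.   ,  0.98 ]), 'contact_force': array([-2.849,  2.355,  8.98 ]), 'wrist_torque': array([0.41 , 0.529, 0.031]), 'opening': np.float64(0.148)}
```

Gripped. Turning to about the second click first.

Emit:
{"fn": "drive_tool", "kwargs": {
  "targets": [0,0,-0.001,0,0,0.08,0,0,0,-0.001,0,0,0.16,0,0,0,-0.001,0,0,0.24,0,0,0,-0.001,0,0,0.32,0,0,0,-0.001,0,0,0.4,0,0,0,-0.001,0,0,0.48,0,0,0,-0.001,0,0,0.56,0,0,0,-0.001,0,0,0.64,0,0,0,-0.001,0,0,0.72,0,0,0,-0.001,0,0,0.8,0,0,0,-0.001,0,0,0.87,0,0,0,-0.001,0,0,0.87,0]
}}

```text
clock: 9.67
eef_pos: [515.4, 32.3, 140.8]
tcp_rot: [-3.141, 0.0, 0.107]
contact_force: [0.2, 1.5, -3.2]
opening: 0.153
```

Emit:
{"fn": "drive_tool", "kwargs": {
  "targets": [0,0,0,0,0,0.07,0,0,0,0,0,0,0.14,0,0,0,0,0,0,0.21,0,0,0,0,0,0,0.28,0,0,0,0,0,0,0.35,0,0,0,0,0,0,0.4,0,0,0,0,0,0,0.44,0,0,0,0,0,0,0.44,0,0,0,0,0,0,0.44,0,0,0,0,0,0,0.44,0]
}}

```text
clock: 10.5
eef_pos: [515.4, 32.3, 140.8]
tcp_rot: [-3.141, 0.0, -0.328]
contact_force: [0.4, 3.5, -6.3]
opening: 0.155
```

Run:
```python
from h import *
import pickle
f=grab_frame("wrist"); s=sense(); print({k:np.round(s[k],3) for k in ("clock","eef_pos","tcp_rot","contact_force","wrist_torque","opening")})
t=grab_frame("top"); a=f["color"]; b=cv2.resize(t["color"][170:310,170:420],(800,448))[:, :]
cv2.imwrite("pics/e1.png",np.hstack([cv2.resize(a,(400,300)),cv2.resize(b,(400,300))]))
```

```text
{'clock': np.float64(10.55), 'eef_pos': array([515.379,  32.285, 140.785]), 'tcp_rot': array([-3.141,  0.   , -0.328]), 'contact_force': array([ 1.328,  3.575, -5.829]), 'wrist_torque': array([ 0.646, -0.114,  0.116]), 'opening': np.float64(0.146)}
```

View pics/e1.png

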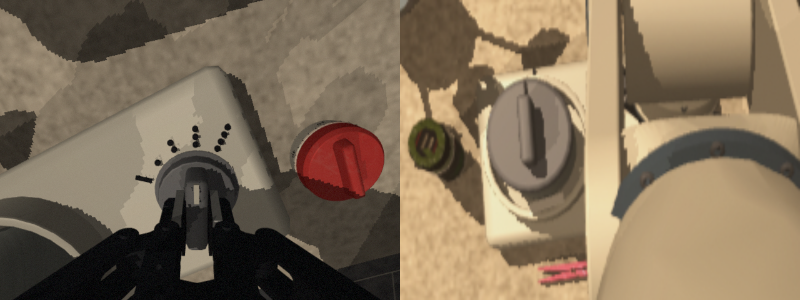

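The white pointer (196,188) lines up with the three-pip row (196,140), and the cup pointer is still on its mark. Holding briefly to check stability.

Emit:
{"fn": "drive_tool", "kwargs": {
  "targets": [0,0,0,0,0,0,0,0,0,0,0,0,0,0,0,0,0,0,0,0,0,0,0,0,0,0,0,0,0,0,0,0,0,0,0,0,0,0,0,0,0,0,0,0,0,0,0,0,0]
}}

```text
clock: 11.18
eef_pos: [515.4, 32.3, 140.8]
tcp_rot: [-3.141, 0.0, -0.33]
contact_force: [0.6, 4.3, -6.9]
opening: 0.149
```

Run:
```python
from h import *
s=sense(); print({k:np.round(s[k],3) for k in ("clock","tcp_rot","contact_force","wrist_torque","opening")})
if abs(s["tcp_rot"][2]+.328)<.03 and s["opening"]>.12: print(sign_off())
```

```text
{'clock': np.float64(11.183), 'tcp_rot': array([-3.141,  0.   , -0.33 ]), 'contact_force': array([ 0.554,  4.334, -6.866]), 'wrist_torque': array([ 0.916, -0.158,  0.172]), 'opening': np.float64(0.149)}
the job is handed in; nothing more can be done
None
```

The chopper cup is locked and the gripper is holding the dial at the third click; I handed the job in at 11.2 s of the 48 s allowed. No verdict came back.

- **Cup:** I pressed it about 11.5 mm down (29 N at the stop) and turned it clockwise 0.72 rad to its stop (0.5 N m). Then I let go and lifted clear. In the next wrist picture its pointer met the deck mark, and it still looked locked in the final top view.
- **Dial:** I gripped it only after the cup was locked and turned the tool clockwise 1.31 rad. The last wrist picture shows the white pointer on the three-pip row. The jaws were closed on the bar, and the torque was 0.12 to 0.17 N m, in line with the dial's spring. The angle held steady for another 0.6 s.
- **Bystanders:** I did not touch the egg timer, spice jar or clip, and they looked undisturbed in the last pictures. I did not measure their positions again.
- **Disagreement:** The wrist camera placed the cup and dial about 3 to 4 mm away from where the top and scene views did. I allowed for this, and both grips closed on the bars as expected. At the end there was a steady 7 N vertical force on the tool that kept growing slightly, but nothing slipped.

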